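# Latch the drop bar and snug the cam on a wiring-board box clamp

## Task

Clamp the orange wall box on the wiring board so that it can be wired. Lift the clamp's drop bar by its ball knob over the steel keeper block, slide the jaw carriage towards the box until the bar drops fully home in the keeper's notch, and then turn the cam lever just far enough to take up the gap and grip the box firmly, without crushing the thin plastic. Let go, and leave the loose cover plate and round box on the board where they lie.

Things in the scene. Friction and masses are not known exactly. Their poses are not given: they have to be found in the camera images.
- board: Brown wiring board, 250 x 520 x 12 mm, fixed at a varying place and yaw; origin under its centre, local y along its length and the clamp. On the line local x = 0, with growing y: ball knob, drop bar over keeper block, jaw carriage, wall box between low rails, shoe, cam lever. White modules up to 65 mm above the table stand at x = +98 mm, y below -70 mm.
- carriage (a joint): Slide of the dark steel jaw carriage along board local +y (m), towards the box: range -0.025 to 0.078, drag about 0.6 N; it follows freely when the knob is pulled sideways. Starts open at 0 to 0.02, the tooth before the keeper. With the tooth in the notch it reads 0.061 to 0.072, by where the keeper is bolted. From about 0.045 to 0.055 the tooth is over the keeper's flat top.
- bar (a joint): Hinge of the drop bar on the carriage (rad): 0 level and fully down, grows as its knob end is lifted, to 0.7; it falls by its own weight (about 250 g). It reads about 0.165 with the tooth resting on the keeper's top, more when clear of it, and 0 fully home in the notch.
- bar_pivot (a point): The bar's hinge axis, along board local x, 50 mm above the table; the bar reaches from here towards board local -y.
- bar_knob (a point): Centre of the black ball knob, 25 mm diameter, on a 10 mm stem near the free end of the steel drop bar (16 wide, 10 mm thick); 140 mm from the pivot along the bar and 37 mm above it. With the bar down it is 87 mm and the bar's top 55 mm above the table. As the bar falls home the knob moves 9 mm away from the box; a finger pressed on it holds the bar up.
- bar_tooth (a point): Foot of the tooth under the bar, 110 mm from the pivot, 8 mm long along the bar, 22 mm above the table when down. The steel keeper block under the bar (36 wide, 55 mm long, top at 40 mm, upright ends) stops it; its 11 mm notch is centred at board local y = -128.5 mm give or take 3 mm, setting not measured: feel for it. Flat top 24 mm long before the notch, 20 mm after.
- cam (a joint): Turn of the aluminium cam lever about its upright axis (rad): starts at 0 to 0.2 along board local +y, grows counter-clockwise from above (to board local -x), to 2.3. Its eccentric drives the shoe at up to 9 mm/rad and stays where left. The box grips somewhere from 0.7 to 1.9. Effort at the pin: 1.5 N when free, about 4.5 N at a 15 N grip, 7.5 N at 30 N, plus 1 to 3 N if pinched.
- cam_pin (a point): Centre of the upright black pin at the lever's end, 14 mm diameter, from 55 to 105 mm above the table, this point at 85 mm, 85 mm from the cam's axis. The lever under it is 16 mm wide, its top at 55 mm.
- cam_axis (a point): Point on the cam lever's upright turning axis, 85 mm above the table.
- wallbox: Orange plastic open wall box to be clamped, 60 (board x) x 100 (board y) x 45 mm high, 4 mm walls, 150 g, standing loose on the board between the guide rails; origin under its centre. Its walls are crushed by 65 N; a firm grip is 8 to 35 N.
- jaw: Black jaw plate on the carriage, 52 x 6 x 38 mm, that bears on the box's -y end; on springs of 8 N per mm, 4.5 mm stroke. Origin at the middle of its back.
- shoe: Steel shoe plate, 52 x 8 x 38 mm, driven by the cam, that bears on the box's +y end; origin at its centre.
- coverplate: Bystander: loose white switch cover plate 75 x 115 x 8 mm lying on the board beside the clamp, on the robot's side.
- roundbox: Bystander: loose orange round box, 68 mm diameter, 38 mm high, on the board behind the clamp.
Not all that is in view belongs to the job. Leave any green look-alike of the wallbox alone.

How it is judged:
By the outcome, as a careful person would: the job done as asked, in the order asked, and still so for the second after the job is handed in, with the robot touching nothing.
It also fails if it takes over 70 s, if anything falls off the work surface, if the arm or the gripper's body presses on something with over 40 N, if the wrist force passes 120 N, or if a joint passes its speed limit or range.

## Robot

A 6-joint arm with a two-finger parallel gripper is mounted at the origin on the work surface. World frame = base frame: x ahead of the robot, y to its left, z up, the work surface at z = 0. Lengths are in mm, angles in rad, forces in N, time in s.
With the tool pointing down it reaches from about 275 to 875 mm from the base axis. Payload 12.5 kg.
Tool frame: the origin (TCP) lies at the very end of the fingers, on their centre line; the grasp point (between the pads) lies 19 mm behind it; z points along the fingers, y is the line along which they close (so a half turn about z gives the same grasp; the last joint's range is limited). The gripper opens to 85 mm and grips with 20 to 120 N. Pads are 22 mm wide; open, the fingers measure 114 mm over their backs; the gripper's body (76 mm by 85 mm) begins 54 mm behind the grasp point. The pads swing forward as they close: fully open they stand 13 mm farther back than shut.
Start: joints at [-1.43, 0.351, 1.652, -0, 1.139, -0.085], TCP at [123.158, -536.019, 231.29] pointing down, gripper open.
Joint ranges: [-2.75, 2.75], [-0.79, 2.1], [0.01, 2.65], [-1.57, 4.71], [0.07, 3.14], [-2.87, 2.87]. Speed limits (rad/s): [2.22, 2.22, 2.79, 3.14, 3.14, 3.14].

## Interface

Orientations are given as a rotation vector (axis times angle).
In Python, from rig import arm, optics gives the robot as it stands.
- The arm moves only by the tool jog_arm, never from a script. Its argument "increments" is text: rows parted by semicolons, each of 5 numbers parted by spaces: the opening, from 0 (shut) to 1 (fully open), then the shift along the tool's x, y, z in m, then the turn about the tool's z in rad. In form: grip x y z roll; .... A call has 1 to 8 rows; each row is the pose to reach, as a shift and turn from the pose commanded when the call began, along the tool's axes at that moment; what a row does not reach only later rows make up. A row lasts 1/8 s, in which the tool goes at most 62.5 mm and 10.7 degrees, less where a joint would pass 70% of its speed; a pose out of reach is approached as far as the arm can. A call with a gripper value outside its range is refused whole. The fingers move at their own pace and stop on an object; "squeeze" is the grip in N (left out, the last holds). Time passes only in rows, so rows that repeat a pose let the fingers close. It gives the time, the measured TCP pose, the force, the opening and the grip force at its end, in the units of the state.
- arm.state(): the state, without advancing time (a new reading comes with each control period).
- optics.grab_frame(name): name is "side" or "top" or "wrist"; returns (picture, depth): 384x512x3 uint8, blue, green, red; 384x512 float32, mm along the optical axis (not along the pixel's ray), 0 where there is no reading.
- optics.camera_params(name): a dict with "fx", "fy", "cx", "cy" (pixels), "distortion" ([k1, k2, p1, p2, k3] as OpenCV has them; the pictures are not rectified), "xyz" and "attitude" of the camera in the world. Camera axes: x right, y down, z forward; pixel columns grow to the right and rows downward; lengths in mm; the calibration is good to about 2 mm. A picture is of the moment at which its call begins: read the wrist's pose just before it. camera_params takes no time and is no camera call; for the wrist camera it gives the pose at the moment of the call.
- arm.sign_off(): hands the job in; it is judged then, once.
The state is a dict: "clock": time; "joint_pos": joint angles; "joint_velocities": joint speeds; "joint_efforts": joint torques, N m; "position": TCP position; "eef_rot": TCP orientation; "wrist_force": force on the tool from outside, world axes, zero at the start; "torque": the same for the moment, N m; "grip_width": finger opening in mm; "gripper_force": force on a finger pad.
Only numpy, scipy, OpenCV 4.12 (cv2) and the standard library are available. Lean on these libraries where they do the work, as an engineer would, in place of code of your own. Each camera call takes 0.05 s, during which the arm holds its last target. There are 200 camera calls.

## Working session

There is one attempt and no reset: what is moved stays moved. The work goes in short steps, Python scripts to look and compute and a tool call to move; the robot and the scene stay as the last step left them, time stands still between calls to the robot, and variables do not carry over. Pictures are saved under pics/ and viewed, at most 10 in all, crops included, and the job is handed in when it is done.

Besides the shell and the picture viewer there is one more tool, called after ">>>" by a JSON object that holds its "api" and its "payload". jog_arm: Moves the arm, as the interface text tells. Its arguments: {"type":"object","properties":{"increments":{"type":"string"},"squeeze":{"type":"number"}},"required":["increments"]}

```bash
ls; mkdir -p pics
cat > h.py <<'E'
import numpy as np, cv2
from rig import arm, optics
from scipy.spatial.transform import Rotation as R
def cam(n):
    p=optics.camera_params(n); K=np.array([[p['fx'],0,p['cx']],[0,p['fy'],p['cy']],[0,0,1.]])
    return K,np.array(p['distortion'],float),np.array(p['xyz'],float),R.from_rotvec(p['attitude']).as_matrix() if np.size(p['attitude'])==3 else p['attitude']
def ray(n,uv):
    K,d,t,Rm=cam(n); q=cv2.undistortPoints(np.array(uv,float).reshape(-1,1,2),K,d).reshape(-1,2)
    return t,np.c_[q,np.ones(len(q))]@Rm.T
def onz(n,uv,z):
    t,v=ray(n,uv); s=(np.asarray(z)-t[2])/v[:,2]; return t+v*s[:,None]
def bydepth(n,uv,dep):
    t,v=ray(n,uv); return t+v*np.array([dep[int(round(b)),int(round(a))] for a,b in uv])[:,None]
E
python3 - <<'E'
from h import *
for n in ("top","side"):
    im,d=optics.grab_frame(n); cv2.imwrite(f"pics/{n}0.png",cv2.resize(im,(800,600))); np.save(f"{n}0.npy",d)
    p=optics.camera_params(n); print(n,p['fx'],p['xyz'],p['attitude'])
print(arm.state()['eef_rot'])
E
```

```text
pics
top 469.7223463365255 [ 404.96560623   36.9447942  1133.76290943] [-2.18250866  2.17837051 -0.05091302]
side 380.30550719659743 [ 337.92229413 -575.68100288  692.00437558] [-2.33340711  0.31157968 -0.10886245]
[-3.12057234e+00 -3.53844771e-01  5.78672332e-05]
```

View pics/top0.png

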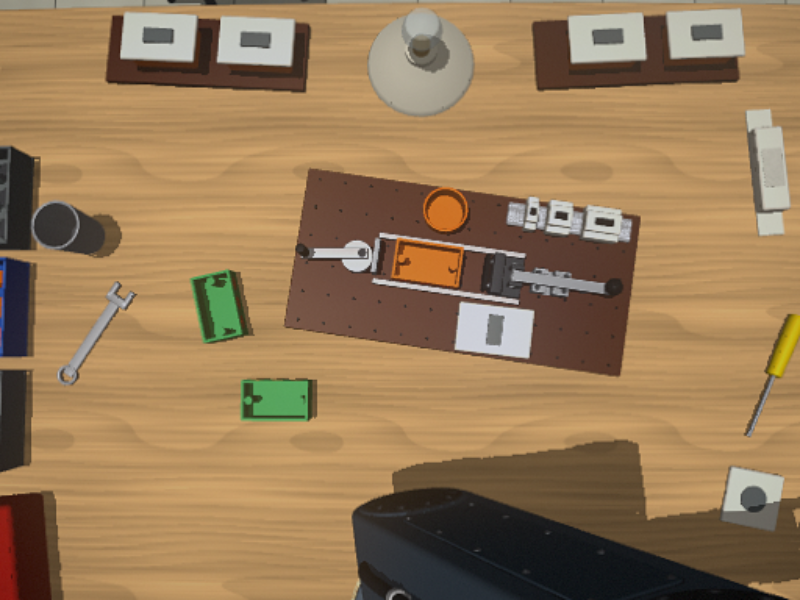

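View pics/side0.png

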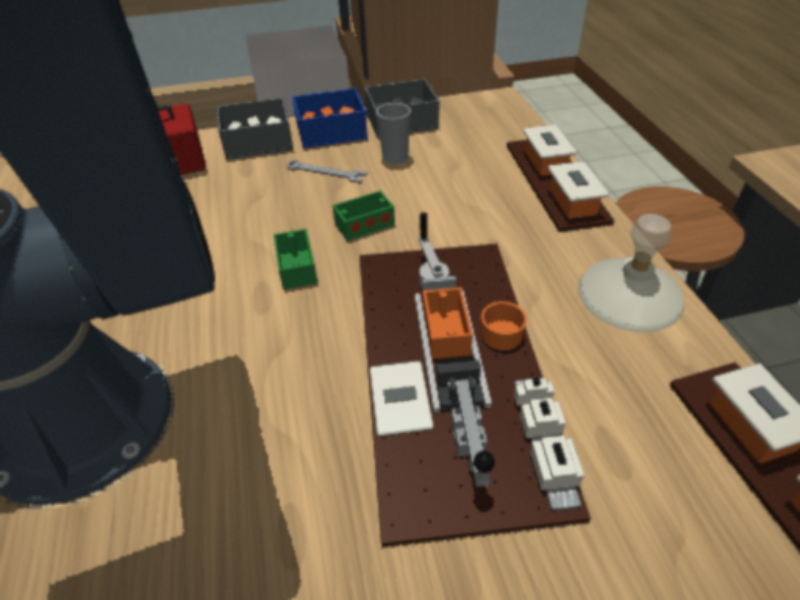

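The top view shows the board with corners at (309,169), (640,215), (620,376) and (285,328), the knob at about (614,287), the pin at (302,250) and the cam disc at (357,256). The side view shows the same layout, with nothing in the way of the clamp.

Run:
```python
from h import *
s=.64
C=onz("top",np.array([[309,169],[640,215],[620,376],[285,328]])*s,[12]*4)
c=C.mean(0); y=(C[0]-C[1]+C[3]-C[2]); y[2]=0; y/=np.linalg.norm(y); x=np.array([y[1],-y[0],0])
print(C.round(),c.round(1),"yaw",np.arctan2(-y[0],y[1]), np.linalg.norm(C[0]-C[1]),np.linalg.norm(C[0]-C[3]))
P=onz("top",np.array([[614,287],[302,250],[357,256],[493,276]])*s,[87,105,60,50])
for p in P: print(p.round(1),"local",((p-c)@x).round(1),((p-c)@y).round(1))
im=cv2.imread("pics/top0.png")
P=onz("side",np.array([[484,461],[423,215]])*s,[87,105])
for p in P: print("side",p.round(1),"local",((p-c)@x).round(1),((p-c)@y).round(1))
im,d=optics.grab_frame("top")
cv2.imwrite("pics/crop.png",cv2.resize(im[135:215,175:415],(800,267),interpolation=cv2.INTER_CUBIC))
```

```text
[[ 687.  192.   12.]
 [ 615. -320.   12.]
 [ 367. -285.   12.]
 [ 439.  227.   12.]] [527.1 -46.4  12. ] yaw -0.14012501501673114 517.4502548425348 249.8920115089627
[ 496.6 -256.6   87. ] local -0.9 -212.4
[547.1 188.2 105. ] local -13.0 235.0
[544.4 113.3  60. ] local -5.2 160.5
[515.9 -87.8  50. ] local -5.3 -42.6
side [ 498.2 -255.2   87. ] local 0.5 -210.8
side [550.1 187.4 105. ] local -9.9 234.7
```

View pics/crop.png

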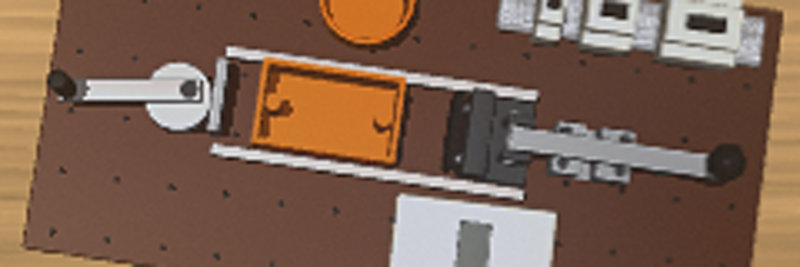

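>>> {"api": "jog_arm", "payload": {"increments": "0.7 0.054 -0.024 0.01 -0.15; 0.7 0.108 -0.048 0.02 -0.3; 0.7 0.161 -0.071 0.03 -0.45; 0.7 0.214 -0.095 0.04 -0.6; 0.7 0.267 -0.118 0.05 -0.75; 0.7 0.32 -0.142 0.06 -0.9; 0.7 0.374 -0.165 0.07 -1.05; 0.7 0.427 -0.189 0.08 -1.205"}}

```text
clock: 1.15
position: [498.4, -254.8, 150.9]
eef_rot: [-2.366, -2.067, 0.0]
wrist_force: [0.1, -0.7, 0.2]
grip_width: 59.5
gripper_force: 0.0
```

>>> {"api": "jog_arm", "payload": {"increments": "0.7 0 0 0 0; 0.7 0 0 0 0"}}

```text
clock: 1.4
position: [496.6, -256.3, 151.1]
eef_rot: [-2.372, -2.06, 0.001]
wrist_force: [-0.2, 0.4, 1.0]
grip_width: 60.1
gripper_force: 0.0
```

```bash
cat >> h.py <<'E'
def shift(target):
    s=arm.state(); Rm=R.from_rotvec(s['eef_rot']).as_matrix(); return ((np.array(target)-s['position'])@Rm).round(1)
E
python3 - <<'E'
from h import *
s=arm.state(); print(s['clock'],s['position'],R.from_rotvec(s['eef_rot']).as_matrix().round(3).tolist(),s['joint_pos'])
im,d=optics.grab_frame("wrist"); cv2.imwrite("pics/w1.png",im); print(shift([497.4,-256,64]))
E
```

```text
1.4 [ 496.63645357 -256.28715653  151.11031657] [[0.14, 0.99, -0.001], [0.99, -0.14, 0.0], [0.0, -0.001, -1.0]] [-5.59599739e-01  4.61958493e-01  1.70329407e+00 -2.60027854e-04
  9.76945910e-01 -4.18880788e-01]
[ 0.9  1.  87.3]
```

View pics/w1.png

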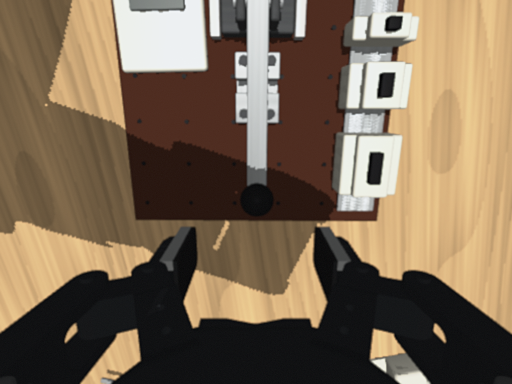

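The wrist view shows the knob at (257,200), centred between the fingers, the keeper notch around (257,88), and the board edge at row 218 with the yaw well aligned.

Run:
```python
from h import *
P=onz("wrist",[[257,200],[241,86],[275,86],[241,54],[275,122],[136,219],[377,219]],[87,40,40,40,40,12,12])
s=arm.state(); Rm=R.from_rotvec(s['eef_rot']).as_matrix()
print(P.round(1)); print(((P-s['position'])@Rm).round(1))
```

```text
[[ 497.2 -257.2   87. ]
 [ 496.1 -173.5   40. ]
 [ 523.6 -177.4   40. ]
 [ 499.8 -149.8   40. ]
 [ 520.1 -205.9   40. ]
 [ 368.8 -283.9   12. ]
 [ 613.2 -318.6   12. ]]
[[  -0.3    0.9   64.3]
 [  82.3  -12.   111.3]
 [  82.4   15.8  111.3]
 [ 106.4  -11.7  111.3]
 [  53.7   16.3  111.3]
 [ -44.9 -122.4  139.3]
 [ -44.8  124.4  139.2]]
```

>>> {"api": "jog_arm", "payload": {"increments": "0.7 0.0 0.001 0.04 0; 0.7 0.0 0.001 0.087 0; 0.7 0.0 0.001 0.087 0; 0.2 0.0 0.001 0.087 0; 0.1 0.0 0.001 0.087 0; 0.1 0.0 0.001 0.087 0; 0.1 0.0 0.001 0.087 0; 0.1 0.0 0.001 0.087 0", "squeeze": 30}}

```text
clock: 2.45
position: [498.1, -256.8, 66.3]
eef_rot: [2.37, 2.06, -0.0]
wrist_force: [-6.2, 0.6, 9.2]
grip_width: 22.9
gripper_force: 28.9
```

Run:
```python
from h import *
s=arm.state(); print(s['clock'],s['position'],s['wrist_force'],s['grip_width'],s['gripper_force'])
```

```text
2.45 [ 498.05710001 -256.8271449    66.28493228] [-6.19212194  0.64622681  9.16829363] 22.90399048396708 28.893350958824158
```

>>> {"api": "jog_arm", "payload": {"increments": "0.1 0.002 0 -0.007 0; 0.1 0.005 0 -0.014 0; 0.1 0.008 0 -0.021 0; 0.1 0.011 0 -0.029 0; 0.1 0.015 0 -0.038 0; 0.1 0.015 0 -0.038 0"}}

```text
clock: 3.2
position: [500.2, -241.3, 102.9]
eef_rot: [2.37, 2.061, 0.0]
wrist_force: [-2.6, -0.5, -2.2]
grip_width: 23.1
gripper_force: 29.6
```

>>> {"api": "jog_arm", "payload": {"increments": "0.1 0.008 0 0 0; 0.1 0.016 0 0 0; 0.1 0.024 0 0 0; 0.1 0.032 0 0 0; 0.1 0.032 0 0 0"}}

```text
clock: 3.82
position: [504.8, -209.1, 102.3]
eef_rot: [-2.371, -2.061, -0.001]
wrist_force: [-1.1, 0.7, -3.0]
grip_width: 23.1
gripper_force: 29.6
```

Run:
```python
from h import *
s=arm.state(); print(s['clock'],s['position'],s['wrist_force'],s['grip_width'],s['gripper_force'])
im,d=optics.grab_frame("wrist"); a=im
im,d=optics.grab_frame("side"); b=cv2.resize(im[170:330,200:400],(480,384),interpolation=cv2.INTER_CUBIC)
cv2.imwrite("pics/l1.png",cv2.resize(np.hstack([a,b]),(800,310)))
```

```text
3.825 [ 504.80272335 -209.05339578  102.26133683] [-1.10603711  0.6905518  -3.00161704] 23.076369569364175 29.586513340473175
```

View pics/l1.png

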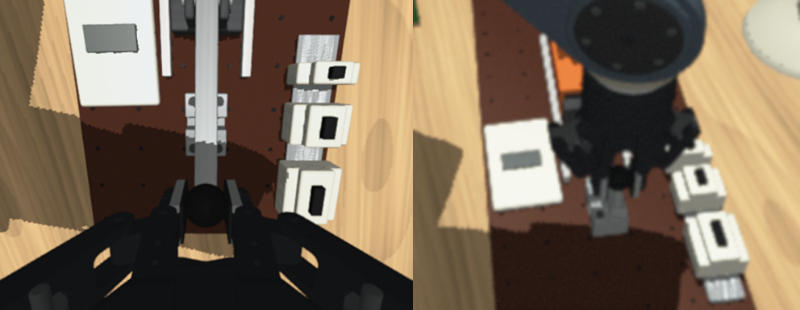

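>>> {"api": "jog_arm", "payload": {"increments": "0.1 0 0 0.004 0; 0.1 0 0 0.008 0; 0.1 0 0 0.012 0; 0.1 0 0 0.012 0"}}

```text
clock: 4.42
position: [504.6, -210.0, 90.1]
eef_rot: [2.371, 2.06, 0.0]
wrist_force: [0.6, -1.6, -1.2]
grip_width: 23.0
gripper_force: 29.7
```

>>> {"api": "jog_arm", "payload": {"increments": "0.1 0 0 0.001 0; 0.1 0 0 0.002 0; 0.1 0 0 0.002 0"}}

```text
clock: 4.8
position: [504.8, -210.2, 89.4]
eef_rot: [2.37, 2.06, 0.0]
wrist_force: [-5.1, -1.0, 11.1]
grip_width: 23.0
gripper_force: 30.6
```

>>> {"api": "jog_arm", "payload": {"increments": "0.1 0.001 0 -0.0005 0; 0.1 0.003 0 -0.0005 0; 0.1 0.005 0 -0.0005 0; 0.1 0.007 0 -0.0005 0; 0.1 0.009 0 -0.0005 0; 0.1 0.010 0 -0.0005 0; 0.1 0.010 0 -0.0005 0"}}

```text
clock: 5.68
position: [506.2, -200.0, 89.1]
eef_rot: [2.371, 2.06, 0.0]
wrist_force: [-1.6, -2.5, 4.3]
grip_width: 22.9
gripper_force: 30.1
```

>>> {"api": "jog_arm", "payload": {"increments": "0.1 0.001 0 0 0; 0.1 0.001 0 0 0"}}

```text
clock: 5.92
position: [506.3, -198.9, 88.9]
eef_rot: [2.371, 2.06, 0.0]
wrist_force: [-0.2, -3.7, 4.7]
grip_width: 22.9
gripper_force: 30.0
```

>>> {"api": "jog_arm", "payload": {"increments": "0.1 0.001 0 0 0; 0.1 0.001 0 0 0"}}

```text
clock: 6.18
position: [506.4, -197.8, 88.7]
eef_rot: [2.371, 2.061, 0.0]
wrist_force: [1.0, -2.3, 1.8]
grip_width: 23.1
gripper_force: 29.9
```

>>> {"api": "jog_arm", "payload": {"increments": "0.1 0.001 0 0 0; 0.1 0.001 0 0 0"}}

```text
clock: 6.42
position: [506.4, -196.7, 88.6]
eef_rot: [-2.371, -2.06, -0.0]
wrist_force: [3.8, -1.4, -1.1]
grip_width: 22.7
gripper_force: 29.8
```

>>> {"api": "jog_arm", "payload": {"increments": "0.1 0 0 0.0005 0; 0.1 0 0 0.001 0; 0.1 0 0 0.001 0"}}

```text
clock: 6.8
position: [506.5, -196.9, 88.2]
eef_rot: [2.371, 2.06, 0.0]
wrist_force: [0.6, -0.8, 6.1]
grip_width: 22.9
gripper_force: 30.2
```

>>> {"api": "jog_arm", "payload": {"increments": "0.1 0.001 0 0 0; 0.1 0.001 0 0 0"}}

```text
clock: 7.05
position: [506.6, -196.0, 87.8]
eef_rot: [2.371, 2.06, 0.0]
wrist_force: [3.6, -0.9, -1.2]
grip_width: 23.2
gripper_force: 29.8
```

>>> {"api": "jog_arm", "payload": {"increments": "0.1 0.001 0 0 0; 0.1 0.001 0 0 0"}}

```text
clock: 7.3
position: [506.7, -194.8, 87.6]
eef_rot: [-2.371, -2.061, -0.0]
wrist_force: [3.0, -1.5, -2.0]
grip_width: 22.8
gripper_force: 29.7
```

>>> {"api": "jog_arm", "payload": {"increments": "0.1 0 0 0.001 0; 0.1 0 0 0.0015 0; 0.1 0 0 0.0015 0"}}

```text
clock: 7.68
position: [506.7, -195.0, 86.2]
eef_rot: [-2.371, -2.061, -0.0]
wrist_force: [4.1, -2.1, -1.4]
grip_width: 22.9
gripper_force: 29.8
```

>>> {"api": "jog_arm", "payload": {"increments": "0.1 0.001 0 0 0; 0.1 0.001 0 0 0"}}

```text
clock: 7.92
position: [506.8, -194.0, 86.3]
eef_rot: [2.371, 2.061, -0.0]
wrist_force: [3.3, -2.7, -1.6]
grip_width: 22.7
gripper_force: 29.8
```

>>> {"api": "jog_arm", "payload": {"increments": "0.1 0.001 0 0 0; 0.1 0.001 0 0 0"}}

```text
clock: 8.18
position: [506.9, -193.7, 86.5]
eef_rot: [2.37, 2.06, -0.001]
wrist_force: [1.8, -7.7, -0.0]
grip_width: 23.3
gripper_force: 29.8
```

Lower force stayed near zero while z dropped, and the sideways force rose to 7.7 N, so the tooth is in the notch. I'll follow the arc down.

>>> {"api": "jog_arm", "payload": {"increments": "0.1 -0.002 0 0.002 0; 0.1 -0.0035 0 0.005 0; 0.1 -0.0045 0 0.008 0; 0.1 -0.0055 0 0.011 0; 0.1 -0.0055 0 0.011 0"}}

```text
clock: 8.8
position: [506.1, -199.4, 75.4]
eef_rot: [2.37, 2.06, -0.001]
wrist_force: [0.1, -9.6, 3.5]
grip_width: 23.4
gripper_force: 30.2
```

>>> {"api": "jog_arm", "payload": {"increments": "0.1 -0.0015 0 0 0; 0.1 -0.0025 0 0.003 0; 0.1 -0.0035 0 0.006 0; 0.1 -0.004 0 0.008 0; 0.1 -0.004 0 0.008 0"}}

```text
clock: 9.43
position: [505.6, -202.5, 67.1]
eef_rot: [-2.371, -2.06, 0.0]
wrist_force: [3.2, -4.5, -1.4]
grip_width: 23.0
gripper_force: 29.9
```

Nearly home, so I release the knob to let the bar settle, then lift straight up.

>>> {"api": "jog_arm", "payload": {"increments": "0.3 -0.001 0 0 0; 0.6 -0.001 0 0 0; 0.7 -0.001 0 0 0; 0.7 -0.001 0 0 0; 0.7 -0.001 0 -0.03 0; 0.7 -0.001 0 -0.09 0; 0.7 -0.05 0 -0.13 0; 0.7 -0.05 0 -0.13 0"}}

```text
clock: 10.42
position: [499.4, -254.6, 200.4]
eef_rot: [2.369, 2.054, 0.002]
wrist_force: [-0.3, 0.7, -1.6]
grip_width: 60.0
gripper_force: 0.0
```

Run:
```python
from h import *
s=arm.state(); print(s['clock'],s['position'],s['wrist_force'])
im,d=optics.grab_frame("wrist"); cv2.imwrite("pics/w2.png",im)
t,dt=optics.grab_frame("top"); b=cv2.resize(t[135:215,175:415],(768,256),interpolation=cv2.INTER_CUBIC)
sd,_=optics.grab_frame("side"); c=cv2.resize(sd[140:320,220:380],(256,288))
cv2.imwrite("pics/w2.png",np.vstack([np.hstack([cv2.resize(im,(384,288)),cv2.resize(sd[170:320,200:400],(384,288),interpolation=cv2.INTER_CUBIC)]),b]))
# heights along the bar from wrist depth
for r in range(90,260,15):
    p=bydepth("wrist",[(257,r)],d)[0]; print(r,p.round(1))
```

```text
10.425 [ 499.37868626 -254.6127504   200.44229627] [-0.30315231  0.68805207 -1.60521773]
90 [ 510.5 -170.8   48.6]
105 [ 508.6 -184.2   50.2]
120 [ 506.8 -196.1   93.9]
135 [ 505.1 -208.5   88.3]
150 [ 502.2 -232.6    6.2]
165 [ 499.8 -249.4    7.9]
180 [ 497.4 -267.1    7.2]
195 [ 494.9 -285.3    6.6]
210 [ 491.8 -307.8   -4.5]
225 [ 489.  -328.    -5.4]
240 [ 486.1 -348.5   -5.5]
255 [ 483.2 -369.9   -6.3]
```

View pics/w2.png

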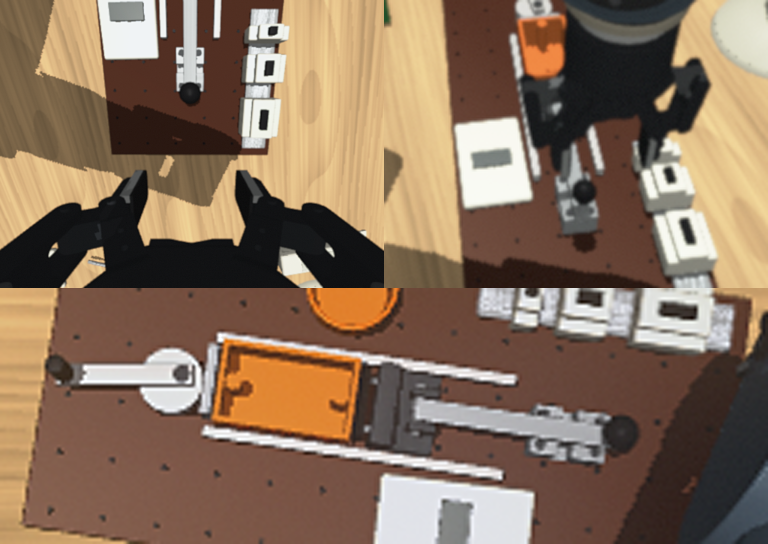

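The wrist view shows the bar in line over the keeper with the knob at full-image (253,124). The top crop shows the box now against the shoe and the jaw right behind it. I'll check the bar slope and the knob and pin positions.

Run:
```python
from h import *
_,d=optics.grab_frame("wrist")
for r in range(10,112,10): print(r,bydepth("wrist",[(254,r)],d)[0].round(1))
k=onz("wrist",[(253,124)],[87])[0]; print("knob",k,shift([k[0],k[1],102]))
c=np.array([527.1,-46.4,0]);y=np.array([np.sin(.14),np.cos(.14),0]);x=np.array([y[1],-y[0],0])
# pin & cam axis in top crop (scale 3.2 offset 175,135; picture row offset 288)
uv=[[60/3.2+175,(368-288)/3.2+135],[182/3.2+175,(374-288)/3.2+135],[172/3.2+175,(380-288)/3.2+135],[620/3.2+175,(433-288)/3.2+135]]
for p in onz("top",uv,[105,58,40,87]): print(p.round(1),((p-c)@x).round(1),((p-c)@y).round(1))
```

```text
10 [ 516.7 -105.9   53.7]
20 [ 515.7 -113.3   53. ]
30 [ 514.6 -121.2   53.7]
40 [ 513.5 -129.    53.5]
50 [ 512.3 -137.1   54.1]
60 [ 511.2 -145.2   53.7]
70 [ 510.  -153.3   52.9]
80 [ 508.8 -161.8   53.6]
90 [ 507.6 -170.4   52.8]
100 [ 506.4 -179.1   53.2]
110 [ 505.1 -188.    54.6]
knob [ 502.92723322 -198.85656575   87.        ] [52.2 -2.3 94.1]
[547.1 187.1 105. ] -12.8 234.0
[549.2 105.6  58. ] 0.7 153.6
[547.2 114.1  40. ] -2.5 161.7
[ 504.1 -202.5   87. ] -1.0 -157.7
```

The bar is level along its whole length at about 53.5 mm and the knob is at full-down height, so it is home. Now I'll go to the cam pin.

>>> {"api": "jog_arm", "payload": {"increments": "0.7 0.055 -0.002 0.003 0; 0.7 0.11 -0.003 0.006 0; 0.7 0.165 -0.005 0.009 0; 0.7 0.22 -0.007 0.012 0; 0.6 0.276 -0.008 0.016 0; 0.5 0.332 -0.010 0.02 0; 0.4 0.388 -0.012 0.025 0; 0.3 0.444 -0.013 0.03 0"}}

```text
clock: 11.62
position: [546.6, 192.1, 165.9]
eef_rot: [-2.369, -2.061, 0.003]
wrist_force: [0.6, -0.2, -0.4]
grip_width: 25.7
gripper_force: 0.0
```

>>> {"api": "jog_arm", "payload": {"increments": "0.3 0 0 0 0; 0.3 0 0 0 0; 0.3 0 0 0 0"}}

```text
clock: 12.0
position: [547.5, 188.7, 167.1]
eef_rot: [-2.372, -2.059, 0.001]
wrist_force: [0.2, -0.5, -0.4]
grip_width: 25.4
gripper_force: 0.0
```

Run:
```python
from h import *
s=arm.state(); print(s['clock'],s['position'],s['wrist_force'],s['grip_width'],R.from_rotvec(s['eef_rot']).as_matrix().round(3).tolist())
im,d=optics.grab_frame("wrist"); cv2.imwrite("pics/w3.png",cv2.resize(im,(800,600)))
```

```text
12.0 [547.47997704 188.66295125 167.07180856] [ 0.22413538 -0.4722409  -0.39182461] 25.394147551311573 [[0.14, 0.99, -0.001], [0.99, -0.14, -0.0], [-0.0, -0.001, -1.0]]
```

View pics/w3.png

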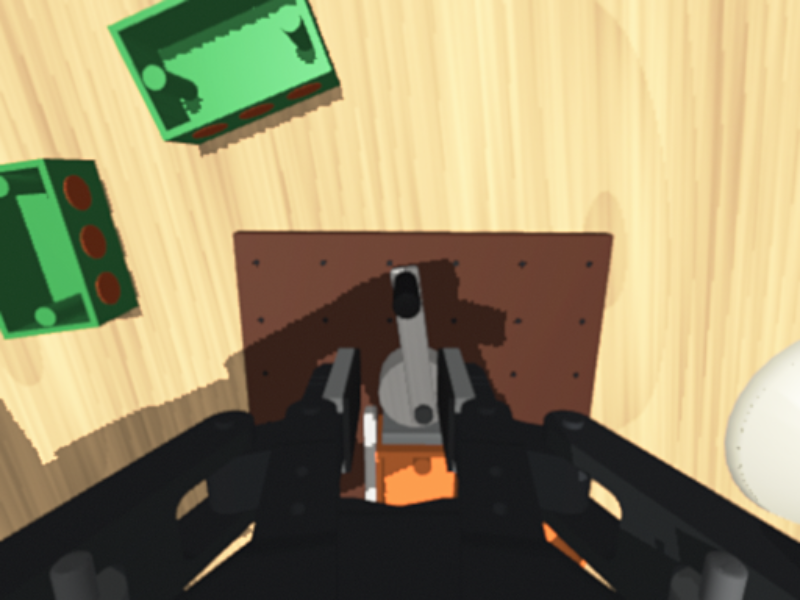

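The pin spans (405,275) to (407,318), with the lever end at (404,268) and the axis screw at (424,413).

Run:
```python
from h import *
p=optics.camera_params("wrist"); print(p['xyz'],cam("wrist")[3][:,2])
s=arm.state(); Rm=R.from_rotvec(s['eef_rot']).as_matrix()
for u,v,z in [(406,279,105),(406,306,105),(405,279,55),(404,268,55),(424,413,58),(409,405,40),(611,233,12),(234,233,12)]:
    q=onz("wrist",[(u*.64,v*.64)],[z])[0]; print(u,v,z,q.round(1),((q-s['position'])@Rm).round(1))
```

```text
[556.26139202 253.92589938 308.74417006] [-0.03783457 -0.26377212 -0.96384273]
406 279 105 [552.8 204.5 105. ] [16.5  2.9 62.2]
406 306 105 [551.  191.7 105. ] [ 3.6  3.  62.2]
405 279 55 [551.4 192.5  55. ] [  4.4   3.2 112.2]
404 268 55 [551.7 198.9  55. ] [ 10.8   2.6 112.2]
424 413 58 [551.4 107.9  58. ] [-79.3  15.2 109.2]
409 405 40 [542.1 104.6  40. ] [-83.9   6.4 127.2]
611 233 12 [686.9 193.7  12. ] [ 24.7 137.3 155.2]
234 233 12 [444.9 228.1  12. ] [  24.6 -107.2  155.3]
```

>>> {"api": "jog_arm", "payload": {"increments": "0.3 0.004 0.003 0.02 -0.15; 0.3 0.004 0.003 0.06 -0.15; 0.3 0.004 0.003 0.099 -0.15; 0.3 0.004 0.003 0.099 -0.15; 0.3 0.004 0.003 0.099 -0.15"}}

```text
clock: 12.68
position: [552.1, 192.9, 69.8]
eef_rot: [2.21, 2.231, 0.002]
wrist_force: [-0.7, -0.9, 0.6]
grip_width: 25.7
gripper_force: 0.0
```

Run:
```python
from h import *
s=arm.state(); print(s['clock'],s['position'],s['wrist_force'])
Rm=R.from_rotvec(s['eef_rot']).as_matrix(); print(Rm.round(3).tolist())
F=[]
for i in range(4): optics.grab_frame("side"); F.append(arm.state()['wrist_force'])
print(np.array(F).round(2).tolist())
# arc plan: axis A, radius 85; rows in tool frame now. lead = commanded pad 5.7mm behind contact at 0
A=np.array([551.4,107.9]); A=np.array([551,191.9])-85*np.array([np.sin(.14-.146),np.cos(.14-.146)]); print("axis",A)
```

```text
12.675 [552.0794287  192.88267804  69.7911605 ] [-0.71773208 -0.92879522  0.61632531]
[[-0.009, 1.0, 0.002], [1.0, 0.009, 0.0], [0.0, 0.002, -1.0]]
[[0.34, 0.04, 1.02], [0.23, -0.78, -0.33], [-0.4, -0.16, 0.58], [-0.38, -0.17, -0.69]]
axis [551.50999694 106.90153   ]
```

>>> {"api": "jog_arm", "payload": {"increments": "0.3 0 -0.006 0 0; 0.3 -0.001 -0.0143 0 -0.1; 0.3 -0.0029 -0.0226 0 -0.2; 0.3 -0.0055 -0.0307 0 -0.3; 0.3 -0.009 -0.0385 0 -0.4; 0.3 -0.0132 -0.0459 0 -0.5"}}

```text
clock: 13.62
position: [505.6, 179.8, 68.9]
eef_rot: [1.584, 2.712, 0.003]
wrist_force: [1.2, 2.6, 0.7]
grip_width: 25.9
gripper_force: 1.3
```

```bash
cat >> h.py <<'E'
A=np.array([551.5,106.9])
def rep(n=4):
    F=[]
    for i in range(n): optics.grab_frame("side"); F.append(arm.state()['wrist_force'])
    s=arm.state(); Rm=R.from_rotvec(s['eef_rot']).as_matrix(); F=np.mean(F,0)
    # pin angle from TCP: pin = TCP + 5.85*tooly
    p=s['position'][:2]+5.85*Rm[:2,1]-A; th=np.arctan2(-p[0],p[1])+.14
    print("t",s['clock'],"F tool",(F@Rm).round(2),"r",np.linalg.norm(p).round(1),"cam",th.round(3),"toolang",(np.arctan2(Rm[1,1],Rm[0,1])+.14).round(3),"w",s['grip_width'].__round__(1),"z",s['position'][2].round(1))
    return th
E
python3 -c "
from h import *
rep()"
```

```text
t 13.825 F tool [ 0.25  0.49 -0.2 ] r 85.9 cam 0.637 toolang 0.648 w 25.5 z 68.5
```

>>> {"api": "jog_arm", "payload": {"increments": "0.3 -0.0004 -0.0042 0 -0.05; 0.3 -0.001 -0.0085 0 -0.1"}}

```text
clock: 14.08
position: [499.0, 174.8, 68.5]
eef_rot: [1.452, 2.785, 0.002]
wrist_force: [0.9, 2.7, -0.1]
grip_width: 25.9
gripper_force: 1.3
```

>>> {"api": "jog_arm", "payload": {"increments": "0.3 -0.0004 -0.0042 0 -0.05; 0.3 -0.001 -0.0085 0 -0.1"}}

```text
clock: 14.32
position: [492.6, 169.1, 68.5]
eef_rot: [1.311, 2.854, 0.002]
wrist_force: [1.1, 2.2, -0.2]
grip_width: 25.3
gripper_force: 1.3
```

>>> {"api": "jog_arm", "payload": {"increments": "0.3 -0.0004 -0.0042 0 -0.05; 0.3 -0.001 -0.0085 0 -0.1"}}

```text
clock: 14.58
position: [486.7, 162.9, 68.5]
eef_rot: [1.167, 2.916, 0.001]
wrist_force: [0.8, 2.9, -0.2]
grip_width: 26.0
gripper_force: 1.4
```

```bash
python3 -c "
from h import *
rep()"
```

```text
t 14.775 F tool [ 0.24  0.22 -0.4 ] r 85.4 cam 0.935 toolang 0.948 w 25.8 z 68.3
```

>>> {"api": "jog_arm", "payload": {"increments": "0.3 -0.0004 -0.0042 0 -0.05; 0.3 -0.001 -0.0085 0 -0.1"}}

```text
clock: 15.02
position: [481.5, 155.9, 68.3]
eef_rot: [1.019, 2.971, 0.001]
wrist_force: [0.7, 2.4, -0.7]
grip_width: 25.7
gripper_force: 1.4
```

>>> {"api": "jog_arm", "payload": {"increments": "0.3 -0.0004 -0.0042 0 -0.05; 0.3 -0.001 -0.0085 0 -0.1"}}

```text
clock: 15.28
position: [477.0, 148.5, 68.3]
eef_rot: [0.87, 3.019, 0.001]
wrist_force: [0.7, 3.2, 0.0]
grip_width: 25.4
gripper_force: 1.5
```

>>> {"api": "jog_arm", "payload": {"increments": "0.3 -0.0004 -0.0042 0 -0.05; 0.3 -0.001 -0.0085 0 -0.1"}}

```text
clock: 15.52
position: [473.2, 140.8, 68.3]
eef_rot: [0.718, 3.058, 0.001]
wrist_force: [0.5, 2.6, 0.2]
grip_width: 25.2
gripper_force: 1.5
```

```bash
python3 -c "
from h import *
rep()"
```

```text
t 15.725 F tool [ 0.54  0.37 -0.56] r 85.1 cam 1.236 toolang 1.248 w 25.8 z 68.2
```

>>> {"api": "jog_arm", "payload": {"increments": "0.3 -0.0004 -0.0042 0 -0.05; 0.3 -0.001 -0.0085 0 -0.1"}}

```text
clock: 15.98
position: [470.5, 132.9, 68.3]
eef_rot: [0.564, 3.09, 0.001]
wrist_force: [1.2, 3.8, -1.7]
grip_width: 25.8
gripper_force: 2.4
```

>>> {"api": "jog_arm", "payload": {"increments": "0.3 -0.0004 -0.0042 0 -0.05; 0.3 -0.001 -0.0085 0 -0.1"}}

```text
clock: 16.23
position: [468.3, 124.7, 68.3]
eef_rot: [0.409, 3.115, 0.001]
wrist_force: [0.9, 7.3, -2.6]
grip_width: 25.2
gripper_force: 3.4
```

>>> {"api": "jog_arm", "payload": {"increments": "0.3 -0.0004 -0.0042 0 -0.05; 0.3 -0.0004 -0.0042 0 -0.05"}}

```text
clock: 16.48
position: [467.5, 120.3, 68.2]
eef_rot: [-0.332, -3.124, -0.001]
wrist_force: [-0.8, 4.3, -0.3]
grip_width: 25.7
gripper_force: 1.8
```

```bash
python3 -c "
from h import *
rep(3)"
```

```text
t 16.625 F tool [1.37 4.26 0.25] r 84.9 cam 1.484 toolang 1.499 w 25.6 z 68.2
```

>>> {"api": "jog_arm", "payload": {"increments": "0.3 -0.0002 -0.0022 0 -0.025; 0.3 -0.0004 -0.0042 0 -0.05; 0.3 -0.0006 -0.0063 0 -0.075"}}

```text
clock: 17.0
position: [466.9, 114.3, 68.3]
eef_rot: [0.213, 3.134, 0.001]
wrist_force: [1.4, 8.6, -1.9]
grip_width: 25.6
gripper_force: 4.1
```

Run:
```python
from h import *
rep(3)
t,_=optics.grab_frame("top"); cv2.imwrite("pics/t4.png",cv2.resize(t[135:215,175:415],(800,267),interpolation=cv2.INTER_CUBIC))
```

```text
t 17.15 F tool [0.62 7.04 1.03] r 84.9 cam 1.557 toolang 1.574 w 25.5 z 68.3
```

View pics/t4.png

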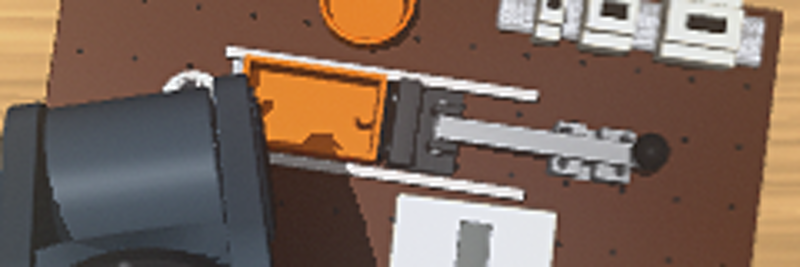

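The box is pinched between the shoe and the jaw. Travel since contact suggests about 19 N of grip and the wrist force puts it below 28 N, so I back off the pin and lift away.

>>> {"api": "jog_arm", "payload": {"increments": "0.3 0 0.004 0 0; 0.3 0 0.006 0 0; 0.3 0 0.006 -0.03 0; 0.3 0 0.006 -0.09 0; 0.3 0 0.006 -0.13 0; 0.3 0.05 0.006 -0.15 0; 0.3 0.1 0.006 -0.15 0; 0.3 0.12 0.006 -0.15 0"}}

```text
clock: 18.2
position: [346.5, 135.9, 218.4]
eef_rot: [-0.213, -3.134, 0.0]
wrist_force: [0.2, -0.0, 0.2]
grip_width: 25.8
gripper_force: 0.0
```

>>> {"api": "jog_arm", "payload": {"increments": "0.3 0.05 0 0 0; 0.3 0.1 0 0 0; 0.3 0.1 0 0 0; 0.3 0.1 0 0 0"}}

```text
clock: 18.7
position: [250.2, 149.6, 218.6]
eef_rot: [0.212, 3.133, 0.0]
wrist_force: [0.4, 0.3, -0.4]
grip_width: 25.4
gripper_force: 0.0
```

Run:
```python
from h import *
s=arm.state(); print(s['clock'],s['position'],s['wrist_force'])
t,d=optics.grab_frame("top"); a=cv2.resize(t[135:215,175:415],(768,256),interpolation=cv2.INTER_CUBIC)
sd,_=optics.grab_frame("side"); b=cv2.resize(sd[130:330,200:400],(340,340),interpolation=cv2.INTER_CUBIC)
cv2.imwrite("pics/f.png",np.vstack([a,np.hstack([b,np.zeros((340,428,3),np.uint8)])]))
```

```text
18.7 [250.1695677 149.5909242 218.6360139] [ 0.35352008  0.32997416 -0.43204182]
```

View pics/f.png

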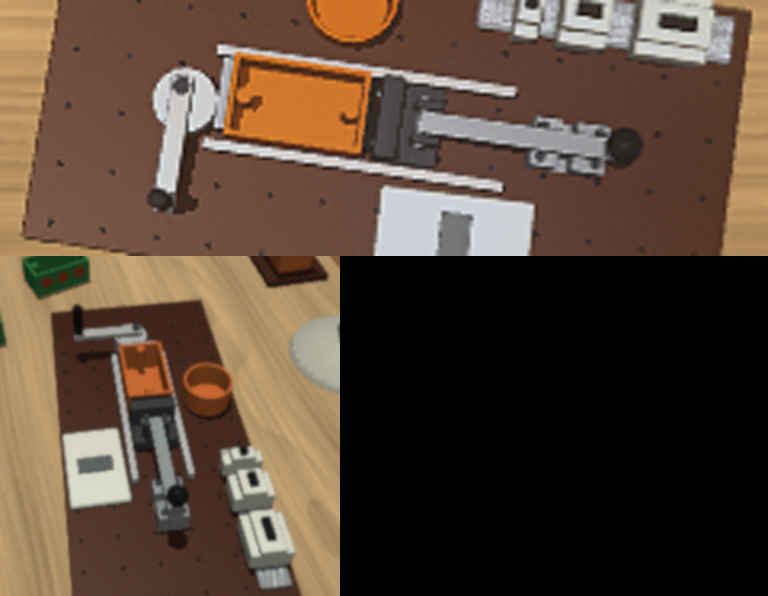

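The final view shows the lever at about 1.55 rad (pin at (160,198) in the crop), the box held between shoe and jaw, and the bar home with its knob at (623,147). The cover plate and round box are where they were and the robot is clear, so I'm handing in.

```bash
python3 -c "
from rig import arm
print(arm.sign_off())"
```

```text
the job is handed in; nothing more can be done
None
```

I handed the job in at 18.8 s of the 70 s allowed: the drop bar is home in the notch and the cam is at about 1.56 rad, gripping the box with an estimated 19–28 N (firm is 8–35 N); the robot is clear and the cover plate and round box weren't moved.

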